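# Hang the sink saddle on the drier and hold the blower lever at three

### The job

Dry the washed sink saddle: hang the blue saddle astride the steel drying rail (one leg each side, lowered on and not dropped, then let go), and only after that press the drier's red lever down past its first two notches to the third and keep holding it there with the gripper, because it springs back. Finish still holding the lever down, with the saddle hanging on the rail and not touched; leave the mug, salt mill, brush and teaspoon where they are.

Things in the scene. Friction and masses are not known exactly. Their poses are not given: they have to be found in the camera images.
- saddle_center (a point): Centre of the blue plastic sink saddle, a rigid inverted U standing on its two legs: sizes in mm: 76 long (own y, along its ridge), 50 wide over the legs (own x), 75 high, z up; wall 4, inside gap 42. Inside ridge of the crown 33 above this point, outside 37 above, feet 37.5 below. Outer leg faces flat up to 17 above this point: grip across them. 80 g. It and the mug may swap places.
- rail_mid (a point): Middle of the drier's steel rail: (sizes in mm) a bar of 12 diameter along own y, 165 above the worktop, about 114 clear between two posts of 12 diameter at y +64 and -64, no higher than the bar. Own x from the drier's front to its back, z up. The housing's top lies 65 above the worktop, so 94 is free under the bar.
- drier: The drier, fixed to the worktop: white housing 110 (x) x 140 (y) x 65 mm with the rail over it and the lever on its right (-y) side. Origin at the centre of its underside; x from front to back, y to the left along the rail, z up.
- lever_pivot (a point): Point on the axis of the lever's dial (axis along the drier's y), in the plane of the middle of the lever's pad; 70 mm above the worktop.
- lever_pad (a point): Middle of the upper face of the lever's red pad (34 along the lever x 40 wide x 8 thick, mm), 85 mm from the dial's axis towards the drier's front. It moves with the lever: about 117 mm above the worktop at rest, about 36 mm at the third notch, on an arc about lever_pivot. Push it down from above.
- blower_lever (a joint): Lever angle, rad: 0 at rest (arm 0.53 rad above level), growing as the pad is pressed down. Humps at 0.25, 0.55, 0.85; first notch 0.40, second 0.70, third 1.0, hard stop 1.06. A spring returns it to 0 when let go. The pad pushes back with about 3.5 N at rest to 6.5 N at the third notch, some 3 N more just before a hump and 3 N less just past it.
- mug_mid (a point): Bystander: blue-grey mug, 84 diameter, 88 mm high, with a handle; the point is half-way up.
- mill_mid (a point): Bystander: salt mill, 44 diameter, 90 mm high; the point is half-way up.
- brush_mid (a point): Bystander: grey dish brush, 269 mm long, lying flat.
- spoon_mid (a point): Bystander: teaspoon, 130 mm long, lying flat.

How it is judged:
By the outcome, as a careful person would: the job done as asked, in the order asked, and still so for the second after the job is handed in, while the arm keeps its last pose, push and grip.
It also fails if it takes over 51 s, if anything falls off the work surface, if the arm or the gripper's body presses on something with over 40 N, if the wrist force passes 120 N, or if a joint passes its speed limit or range.

### The arm

A 6-joint arm with a two-finger parallel gripper is mounted at the origin on a cart in front of the work surface, level with it; the furniture and walls round the work are solid. World frame = base frame: x ahead of the robot, y to its left, z up, the work surface at z = 0. Lengths are in m, angles in degrees, forces in N, time in s.
With the tool pointing down it reaches from about 0.275 to 0.725 m from the base axis. Payload 15.9 kg.
Tool frame: the origin (TCP) lies at the very end of the fingers, on their centre line; the grasp point (between the pads) lies r.grip_point_offset behind it (r.grip_point_offset is the distance from the TCP to the grasp point, in m); z points along the fingers, y is the direction in which the jaws open and shut (so a half turn about z gives the same grasp; the last joint's range is limited). The gripper opens to 85 mm and grips with 20 to 120 N. Pads are 22 mm wide; open, the fingers measure 114 mm over their backs; the gripper's body (76 mm by 85 mm) begins 54 mm behind the grasp point. The pads swing forward as they close: fully open they stand 13 mm farther back than shut.
Start: joints at [75.688, 12.198, -1.971, 75.831, 0, 90], TCP at [0.124, 0.484, 0.231] pointing down, gripper open.
Joint ranges: [-170.91, 170.91], [-42.67, 98.43], [-65.05, 77.54], [-120.47, 116.71], [-90, 82.35], [-180, 180]. Speed limits (degrees/s): [108.29, 108.29, 136.94, 147.25, 180, 180].

### API

Orientations are given as a 3x3 rotation matrix whose columns are the frame's x, y, z axes.
In Python, from plant import r gives the robot as it stands.
- The arm moves only by the shell command python3 -m crank 'ROWS' [FORCE]. ROWS is JSON, a list of rows, each an object with "rotation": the turn, a rotation vector about the tool's x, y, z in rad, a list of three; "delta_pos": the shift along the tool's x, y, z in mm, a list of three; "grip": the finger opening in mm, from 0 to 85.4. In form: [{"rotation": [rx, ry, rz], "delta_pos": [x, y, z], "grip": grip}, ...]. A call has 1 to 5 rows; each row shifts and turns the commanded pose from where the row before left it, along the tool's axes as they then stand; what a row does not reach is not made up. A row lasts 1/12 s, in which the tool goes at most 41.7 mm and 7.16 degrees, less where a joint would pass 70% of its speed; a pose out of reach is approached as far as the arm can. A call with a gripper value outside its range is refused whole. The fingers move at their own pace and stop on an object; FORCE is the grip in N (left out, the last holds). Time passes only in rows, so rows that do not move let the fingers close. It gives the time, the measured TCP pose, the force and the opening at its end, in the units of the state.
- r.observe(): the state, without advancing time (a new reading comes with each control period).
- r.read_camera(name): name is "side" or "top" or "wrist"; returns the picture (420x560x3 uint8, blue, green, red); there is no depth.
- r.camera_params(name): a dict with "fx", "fy", "cx", "cy" (pixels), "k1" (the pictures are not rectified: a ray, as slopes to the right and down, at radius r is drawn at 1 + k1 r^2 times it, then the intrinsics apply), "rvec" (rotation vector, rad) and "tvec" (3), from world to camera coordinates, as OpenCV has them. Camera axes: x right, y down, z forward; pixel columns grow to the right and rows downward; lengths in m; the calibration is good to about 2 mm. A picture is of the moment at which its call begins: read the wrist's pose just before it. camera_params takes no time and is no camera call; for the wrist camera it gives the pose at the moment of the call.
- r.sign_off(): hands the job in, once; it reports no verdict.
The state is a dict: "clock": time; "q": joint angles; "qvel": joint speeds; "tau": joint torques, N m; "ee_pos": TCP position; "tool_rot": TCP orientation; "wrist_force": force on the tool from outside, world axes, zero at the start; "wrist_torque": the same for the moment, N m; "grip_width": finger opening in m.
Only numpy, scipy, OpenCV 4.12 (cv2) and the standard library are available. Lean on these libraries where they do the work, as an engineer would, in place of code of your own. Each camera call takes 0.05 s, during which the arm holds its last target. There are 200 camera calls.

## Working session

There is one attempt and no reset: what is moved stays moved. The work goes in short steps, Python scripts to look and compute and a shell command to move; the robot and the scene stay as the last step left them, time stands still between calls to the robot, and variables do not carry over. Pictures are saved under pics/ and viewed, about 8 in all and at most 12, crops included, and the job is handed in when it is done.

```bash
ls; mkdir -p pics; python3 - <<'E'
from plant import r
import cv2
s=r.observe();print(s['clock'],s['ee_pos'],s['tool_rot'],s['grip_width'],r.grip_point_offset)
for n in('top','side'):
    cv2.imwrite(f'pics/{n}0.png',r.read_camera(n));print(n,r.camera_params(n))
E
```

```text
pics
0.0 [0.1235204  0.48416596 0.2308413 ] [[-9.68972231e-01  2.47169484e-01 -2.50702925e-04]
 [ 2.47169610e-01  9.68971681e-01 -1.03185318e-03]
 [-1.21185826e-05 -1.06180322e-03 -9.99999436e-01]] 0.08534313325629954 0.0187
top {'fx': 412.8896326379898, 'fy': 412.8896326379898, 'cx': 272.6622002044444, 'cy': 210.69042046660428, 'k1': -0.0957513372562495, 'rvec': array([ 2.1413014 , -2.13989995,  0.15837908]), 'tvec': array([-0.01610591,  0.56933155,  0.88622171])}
side {'fx': 427.7826563601232, 'fy': 427.7826563601232, 'cx': 279.0291563648424, 'cy': 210.3914513586908, 'k1': -0.036251717666491344, 'rvec': array([ 2.25539456, -0.19199281,  0.11763332]), 'tvec': array([-0.54196526,  0.14520694,  0.85199656])}
```

View pics/top0.png

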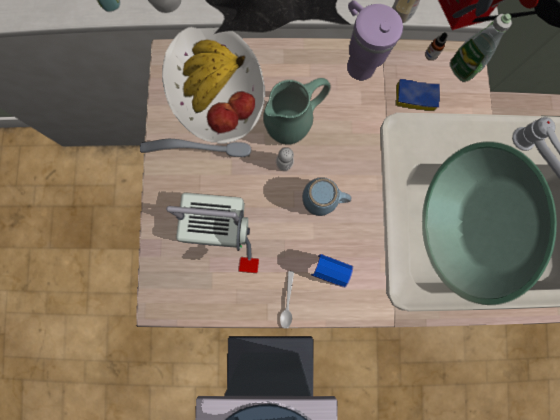

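View pics/side0.png

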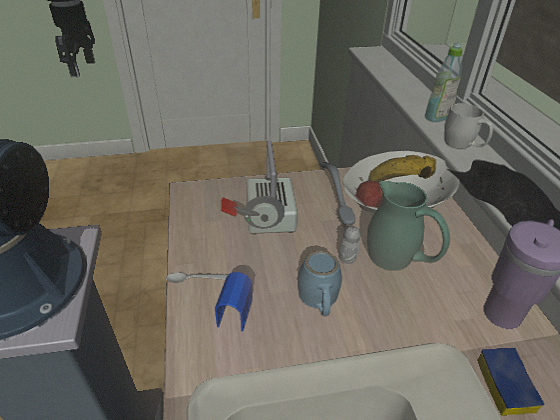

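The top view shows the saddle at (333,270), the drier at (211,220) with its rail from about (172,210) to (240,213), the red pad at (249,265), the mug at (322,195) and the spoon at (287,300). The side view shows the saddle at (235,300) and the pad at (229,207). Next I measure them.

```bash
cat > h.py <<'E'
import numpy as np,cv2
def ray(P,uv):
    K=np.array([[P['fx'],0,P['cx']],[0,P['fy'],P['cy']],[0,0,1]])
    R=cv2.Rodrigues(np.array(P['rvec']))[0];t=np.array(P['tvec'])
    p=cv2.undistortPoints(np.array(uv,float).reshape(-1,1,2),K,np.array([P['k1'],0,0,0.]))[:,0]
    d=np.c_[p,np.ones(len(p))]@R
    return -R.T@t,d
def plane(P,uv,z):
    c,d=ray(P,uv);return c+d*((z-c[2])/d[:,2])[:,None]
def two(P,a,Q,b):
    c1,d1=ray(P,a);c2,d2=ray(Q,b);d1=d1[0];d2=d2[0]
    s=np.linalg.lstsq(np.c_[d1,-d2],c2-c1,rcond=None)[0]
    p,q=c1+s[0]*d1,c2+s[1]*d2;return (p+q)/2,np.linalg.norm(p-q)
def mask(img,lo,hi):
    return cv2.inRange(cv2.cvtColor(img,cv2.COLOR_BGR2HSV),lo,hi)
def blob(m,c,rad):
    k=np.zeros_like(m);cv2.circle(k,c,rad,255,-1);m=m&k
    n,l,st,ce=cv2.connectedComponentsWithStats(m);i=1+np.argmax(st[1:,4])
    ys,xs=np.where(l==i);return np.c_[xs,ys].astype(np.float32)
E
python3 - <<'E'
from plant import r
from h import *
T=cv2.imread('pics/top0.png');S=cv2.imread('pics/side0.png');PT=r.camera_params('top');PS=r.camera_params('side')
np.set_printoptions(precision=4,suppress=True)
b=blob(mask(T,(105,150,40),(130,255,255)),(333,270),40)
print('saddle rect px',cv2.minAreaRect(b),len(b))
bx=cv2.boxPoints(cv2.minAreaRect(b));print('z.06',plane(PT,bx,.065))
for n,im,P,c in(('top',T,PT,(249,265)),('side',S,PS,(229,207))):
    m=mask(im,(0,150,80),(8,255,255))|mask(im,(172,150,80),(180,255,255))
    q=blob(m,c,20);print('pad',n,q.mean(0),len(q))
    if n=='top':
        print(plane(P,cv2.boxPoints(cv2.minAreaRect(q)),.117),plane(P,[q.mean(0)],.117));
# housing
w=blob(mask(T,(0,0,175),(180,45,255)),(211,225),55)
print('housing',cv2.minAreaRect(w),len(w))
print(plane(PT,cv2.boxPoints(cv2.minAreaRect(w)),.065))
print('mug',plane(PT,[(322,195)],.088),'mill',plane(PT,[(285,153)],.09),'spoon',plane(PT,[(290,273),(286,320)],.005))
A=cv2.resize(T[170:330,150:370],None,fx=3.6,fy=3.6,interpolation=cv2.INTER_CUBIC)
cv2.imwrite('pics/topz.png',A)
E
```

```text
saddle rect px ((332.6849060058594, 270.5068664550781), (35.81459045410156, 22.237817764282227), 20.556045532226562) 763
z.06 [[ 0.4268 -0.1007  0.065 ]
 [ 0.4715 -0.1181  0.065 ]
 [ 0.4442 -0.1905  0.065 ]
 [ 0.3997 -0.1726  0.065 ]]
pad top [248.4423 264.9038] 260
[[0.4345 0.0533 0.117 ]
 [0.4631 0.0504 0.117 ]
 [0.4591 0.0128 0.117 ]
 [0.4304 0.0158 0.117 ]] [[0.4465 0.0331 0.117 ]]
pad side [227.5098 206.2353] 153
housing ((212.0447540283203, 201.7840576171875), (59.820777893066406, 12.163766860961914), 3.5763344764709473) 540
[[0.5765 0.1853 0.065 ]
 [0.6038 0.1846 0.065 ]
 [0.5953 0.0514 0.065 ]
 [0.5682 0.0527 0.065 ]]
mug [[ 0.5968 -0.1223  0.088 ]] mill [[ 0.6899 -0.0428  0.09  ]] spoon [[ 0.4304 -0.0555  0.005 ]
 [ 0.3244 -0.0461  0.005 ]]
```

View pics/topz.png

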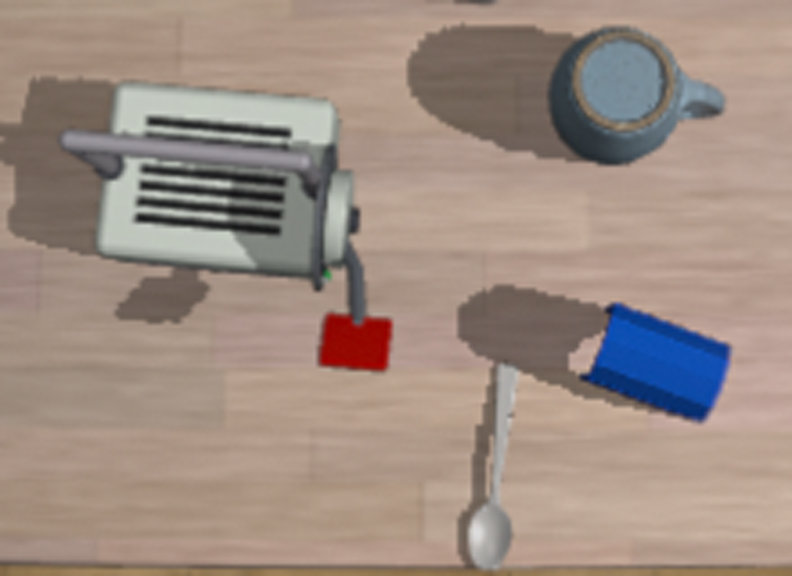

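The crop confirms the mask results: the rail runs from about (66,140) to (312,162) in the crop, and the saddle ridge slopes down to the right. I'll compute the drier pose and plan the transit.

```bash
cat >> h.py <<'E'
def rows(s,tgt,yaw=None,n=None):
    """tool-axis rows to take TCP to tgt with tool y axis at world angle yaw (deg), tool down"""
    p=np.array(s['ee_pos']);R=np.array(s['tool_rot']);y0=np.degrees(np.arctan2(R[1,1],R[0,1]))
    dy=0 if yaw is None else (yaw-y0+180)%360-180
    D=np.array(tgt)-p;n=n or int(max(np.ceil(np.linalg.norm(D)/.039),np.ceil(abs(dy)/6.9),1))
    print('rows',n,'rz/row',round(-np.radians(dy)/n,4),'dyaw',round(dy,2))
    for i in range(n):
        a=np.radians(y0+dy*i/n);Ri=np.array([[-np.sin(a),np.cos(a),0],[np.cos(a),np.sin(a),0],[0,0,-1]]).T
        Ri=np.c_[np.array([-np.sin(a),np.cos(a),0]),np.array([np.cos(a),np.sin(a),0]),np.array([0,0,-1])]
        print(i,np.round(Ri.T@(D/n)*1000,1))
E
python3 - <<'E'
from plant import r
from h import *
np.set_printoptions(precision=4,suppress=True)
PT=r.camera_params('top');PS=r.camera_params('side')
o=np.array([150,170.])
print('cam',ray(PT,[(1,1)])[0])
f=lambda l:np.array(l)/3.6+o
e=plane(PT,f([(66,140),(312,162)]),.165);d=e[0]-e[1];print('rail',e,e.mean(0),np.linalg.norm(d),'dir',np.degrees(np.arctan2(d[1],d[0])))
h=plane(PT,f([(115,85),(338,100),(98,250),(315,272)]),.065);print('house',h,h.mean(0),[np.degrees(np.arctan2(*(h[a]-h[b])[1::-1])) for a,b in((0,1),(2,3))])
print('saddle crown',plane(PT,f([(618,305),(730,345),(703,420),(590,378)]),.06))
print('pad',two(PT,(248.4,264.9),PS,(227.5,206.2)))
rows(r.observe(),[.4355,-.1455,.231],-20.7)
E
```

```text
cam [ 0.4288 -0.0196  0.962 ]
rail [[0.5542 0.1891 0.165 ]
 [0.5422 0.054  0.165 ]] [0.5482 0.1216 0.165 ] 0.13565230449772667 dir 84.90339920683637
house [[0.6044 0.186  0.065 ]
 [0.5949 0.0478 0.065 ]
 [0.5023 0.193  0.065 ]
 [0.4893 0.0605 0.065 ]] [0.5477 0.1219 0.065 ] [np.float64(86.06120006648804), np.float64(84.42089084604056)]
saddle crown [[ 0.4698 -0.1227  0.06  ]
 [ 0.4455 -0.1902  0.06  ]
 [ 0.4007 -0.1729  0.06  ]
 [ 0.426  -0.1052  0.06  ]]
pad (array([0.4472, 0.0333, 0.115 ]), np.float64(0.0013715973366286685))
rows 19 rz/row 0.0885 dyaw -96.39
0 [-24.1 -28.1  -0. ]
1 [-26.5 -25.8  -0. ]
2 [-28.7 -23.4  -0. ]
3 [-30.6 -20.7  -0. ]
4 [-32.3 -18.   -0. ]
5 [-33.8 -15.   -0. ]
6 [-35. -12.  -0.]
7 [-35.9  -8.8  -0. ]
8 [-36.6  -5.6  -0. ]
9 [-36.9  -2.4  -0. ]
10 [-37.    0.9  -0. ]
11 [-36.7   4.2  -0. ]
12 [-36.2   7.4  -0. ]
13 [-35.4  10.6  -0. ]
14 [-34.4  13.7  -0. ]
15 [-33.   16.7  -0. ]
16 [-31.4  19.5  -0. ]
17 [-29.6  22.2  -0. ]
18 [-27.5  24.7  -0. ]
```

```bash

python3 -m crank '[{"rotation":[0,0,0.0885],"delta_pos":[-24.1,-28.1,0],"grip":85},{"rotation":[0,0,0.0885],"delta_pos":[-26.5,-25.8,0],"grip":85},{"rotation":[0,0,0.0885],"delta_pos":[-28.7,-23.4,0],"grip":85},{"rotation":[0,0,0.0885],"delta_pos":[-30.6,-20.7,0],"grip":85},{"rotation":[0,0,0.0885],"delta_pos":[-32.3,-18,0],"grip":85}]'
python3 -m crank '[{"rotation":[0,0,0.0885],"delta_pos":[-33.8,-15,0],"grip":85},{"rotation":[0,0,0.0885],"delta_pos":[-35,-12,0],"grip":85},{"rotation":[0,0,0.0885],"delta_pos":[-35.9,-8.8,0],"grip":85},{"rotation":[0,0,0.0885],"delta_pos":[-36.6,-5.6,0],"grip":85},{"rotation":[0,0,0.0885],"delta_pos":[-36.9,-2.4,0],"grip":85}]'
```

```text
clock: 0.52
ee_pos: [0.2058, 0.317, 0.231]
tool_rot: [[-0.767, 0.641, -0.0], [0.641, 0.767, -0.0], [-0.0, -0.0, -1.0]]
wrist_force: [0.5, -0.8, 0.4]
grip_width: 0.0848
clock: 0.93
ee_pos: [0.2877, 0.152, 0.2313]
tool_rot: [[-0.42, 0.907, 0.0], [0.907, 0.42, 0.0], [-0.0, 0.0, -1.0]]
wrist_force: [0.5, -0.1, -0.1]
grip_width: 0.0849
```

```bash
python3 - <<'E'
from plant import r
from h import *
print(r.observe()['q'])
rows(r.observe(),[.4355,-.1455,.231],-20.7,10)
E
```

```text
[ 2.78460020e+01 -8.46746010e+00 -2.34556374e+01  7.49988432e+01
 -1.32672731e-03  9.29921242e+01]
rows 10 rz/row 0.0795 dyaw -45.55
0 [-33.2   0.9   0. ]
1 [-33.    3.5   0. ]
2 [-32.6   6.2   0. ]
3 [-32.    8.7   0. ]
4 [-31.3  11.2   0. ]
5 [-30.3  13.7   0. ]
6 [-29.1  16.1   0. ]
7 [-27.7  18.3   0. ]
8 [-26.2  20.5   0. ]
9 [-24.5  22.5   0. ]
```

```bash

python3 -m crank '[{"rotation":[0,0,0.0795],"delta_pos":[-33.2,0.9,0],"grip":85},{"rotation":[0,0,0.0795],"delta_pos":[-33,3.5,0],"grip":85},{"rotation":[0,0,0.0795],"delta_pos":[-32.6,6.2,0],"grip":85},{"rotation":[0,0,0.0795],"delta_pos":[-32,8.7,0],"grip":85},{"rotation":[0,0,0.0795],"delta_pos":[-31.3,11.2,0],"grip":85}]' >/dev/null
python3 -m crank '[{"rotation":[0,0,0.0795],"delta_pos":[-30.3,13.7,0],"grip":85},{"rotation":[0,0,0.0795],"delta_pos":[-29.1,16.1,0],"grip":85},{"rotation":[0,0,0.0795],"delta_pos":[-27.7,18.3,0],"grip":85},{"rotation":[0,0,0.0795],"delta_pos":[-26.2,20.5,0],"grip":85},{"rotation":[0,0,0.0795],"delta_pos":[-24.5,22.5,0],"grip":85}]' >/dev/null
python3 -m crank '[{"rotation":[0,0,0],"delta_pos":[0,0,0],"grip":85},{"rotation":[0,0,0],"delta_pos":[0,0,0],"grip":85},{"rotation":[0,0,0],"delta_pos":[0,0,0],"grip":85}]'
python3 - <<'E'
from plant import r
from h import *
np.set_printoptions(precision=4,suppress=True)
P=r.camera_params('wrist');W=r.read_camera('wrist');cv2.imwrite('pics/w1.png',W)
b=blob(mask(W,(105,150,30),(130,255,255)),(280,210),400)
m=cv2.minAreaRect(b);print(m,len(b),b.min(0),b.max(0));print(plane(P,cv2.boxPoints(m),.07),plane(P,[m[0]],.07),ray(P,[m[0]])[0])
E
```

```text
clock: 2.02
ee_pos: [0.4361, -0.1429, 0.231]
tool_rot: [[0.349, 0.937, -0.001], [0.937, -0.349, 0.0], [0.0, -0.001, -1.0]]
wrist_force: [-0.2, 0.9, 0.2]
grip_width: 0.0851
((287.4999694824219, 189.99996948242188), (56.99999237060547, 95.99998474121094), 0.0) 5009 [259. 142.] [316. 238.]
[[ 0.4025 -0.1732  0.07  ]
 [ 0.4321 -0.0976  0.07  ]
 [ 0.4749 -0.1135  0.07  ]
 [ 0.4482 -0.1903  0.07  ]] [[ 0.4398 -0.1424  0.07  ]] [ 0.4585 -0.0813  0.3735]
```

View pics/w1.png

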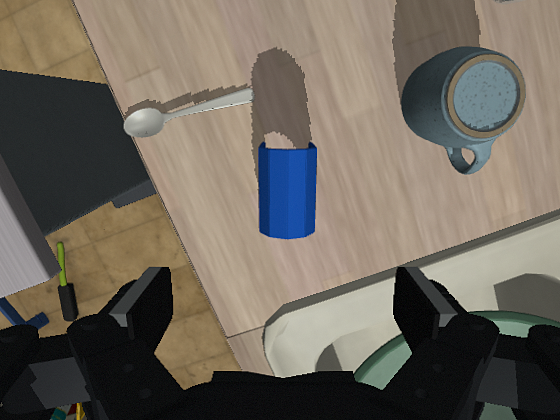

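```bash
python3 - <<'E'
from plant import r
from h import *
np.set_printoptions(precision=4,suppress=True)
s=r.observe();P=r.camera_params('wrist')
e=plane(P,[(287.5,149),(287.5,238)],.0745);c=e.mean(0);print(e,c,np.linalg.norm(e[0]-e[1]))
l=plane(P,[(259.,150),(316.,150),(259,225),(316,225)],.0545);print(l,np.linalg.norm(l[0]-l[1]))
d=l[0]-l[2];d2=l[1]-l[3];print([np.degrees(np.arctan2(v[1],v[0])) for v in(d,d2)])
u=np.array([.353,.936]);n=np.array([.936,-.353])
C=u*(c[:2]@u)+n*((l[:2].mean(0)[:2])@n);print('C',C)
rows(s,[C[0],C[1],.231],None,1)
E
```

```text
[[ 0.4516 -0.11    0.0745]
 [ 0.4259 -0.18    0.0745]] [ 0.4388 -0.145   0.0745] 0.07453299155533338
[[ 0.4283 -0.1044  0.0545]
 [ 0.4735 -0.1212  0.0545]
 [ 0.4041 -0.1663  0.0545]
 [ 0.4518 -0.184   0.0545]] 0.04828819990810604
[np.float64(68.67983752100207), np.float64(70.8748961301373)]
C [ 0.4391 -0.1451]
rows 1 rz/row -0.0 dyaw 0
0 [-1.4  3.6  0.2]
```

The wrist view shows the saddle upright and square to the jaws, spanning columns 259–316 and rows 142–238. I correct by (-1.4, 3.6) mm, descend and grip.

```bash

python3 -m crank '[{"rotation":[0,0,0],"delta_pos":[-1.4,3.6,20],"grip":85},{"rotation":[0,0,0],"delta_pos":[0,0,40],"grip":85},{"rotation":[0,0,0],"delta_pos":[0,0,40],"grip":85},{"rotation":[0,0,0],"delta_pos":[0,0,40],"grip":85},{"rotation":[0,0,0],"delta_pos":[0,0,30],"grip":85}]'
python3 -m crank '[{"rotation":[0,0,0],"delta_pos":[0,0,25],"grip":85},{"rotation":[0,0,0],"delta_pos":[0,0,15],"grip":85},{"rotation":[0,0,0],"delta_pos":[0,0,0],"grip":85},{"rotation":[0,0,0],"delta_pos":[0,0,0],"grip":50},{"rotation":[0,0,0],"delta_pos":[0,0,0],"grip":40}]' 25
python3 -m crank '[{"rotation":[0,0,0],"delta_pos":[0,0,0],"grip":40},{"rotation":[0,0,0],"delta_pos":[0,0,0],"grip":40},{"rotation":[0,0,0],"delta_pos":[0,0,0],"grip":40},{"rotation":[0,0,0],"delta_pos":[0,0,0],"grip":40},{"rotation":[0,0,0],"delta_pos":[0,0,0],"grip":40}]' 25
```

```text
clock: 2.48
ee_pos: [0.438, -0.1443, 0.059]
tool_rot: [[0.348, 0.938, -0.001], [0.938, -0.348, 0.0], [0.0, -0.001, -1.0]]
wrist_force: [0.6, 0.7, -1.2]
grip_width: 0.085
clock: 2.9
ee_pos: [0.4401, -0.1455, 0.0226]
tool_rot: [[0.349, 0.937, 0.001], [0.937, -0.349, -0.0], [0.0, 0.001, -1.0]]
wrist_force: [0.7, -0.9, 0.8]
grip_width: 0.0638
clock: 3.32
ee_pos: [0.4404, -0.1458, 0.0228]
tool_rot: [[0.349, 0.937, 0.002], [0.937, -0.349, -0.0], [0.001, 0.002, -1.0]]
wrist_force: [-2.6, 2.1, 9.0]
grip_width: 0.0499
```

```bash

python3 -m crank '[{"rotation":[0,0,0],"delta_pos":[0,0,-20],"grip":40},{"rotation":[0,0,0],"delta_pos":[0,0,-40],"grip":40},{"rotation":[0,0,0],"delta_pos":[0,0,-40],"grip":40},{"rotation":[0,0,0],"delta_pos":[0,0,-40],"grip":40},{"rotation":[0,0,0],"delta_pos":[0,0,-40],"grip":40}]'
python3 -m crank '[{"rotation":[0,0,0],"delta_pos":[0,0,-40],"grip":40},{"rotation":[0,0,0],"delta_pos":[0,0,-10],"grip":40},{"rotation":[0,0,0],"delta_pos":[0,0,0],"grip":40},{"rotation":[0,0,0],"delta_pos":[0,0,0],"grip":40}]'
python3 - <<'E'
from plant import r
from h import *
rows(r.observe(),[.548,.122,.25],-5,10)
E
```

```text
clock: 3.73
ee_pos: [0.4391, -0.1456, 0.2045]
tool_rot: [[0.35, 0.937, 0.002], [0.937, -0.35, -0.001], [0.0, 0.002, -1.0]]
wrist_force: [1.0, -1.0, -0.7]
grip_width: 0.05
clock: 4.07
ee_pos: [0.4397, -0.1458, 0.2517]
tool_rot: [[0.35, 0.937, 0.002], [0.937, -0.35, -0.001], [0.0, 0.002, -1.0]]
wrist_force: [-0.2, -0.7, -1.3]
grip_width: 0.0496
rows 10 rz/row -0.027 dyaw 15.46
0 [28.9  0.8  0.2]
1 [28.8  1.6  0.2]
2 [28.8  2.3  0.2]
3 [28.7  3.1  0.2]
4 [28.6  3.9  0.2]
5 [28.5  4.7  0.2]
6 [28.4  5.4  0.2]
7 [28.2  6.2  0.2]
8 [28.   7.   0.2]
9 [27.8  7.7  0.2]
```

```bash

python3 -m crank '[{"rotation":[0,0,-0.027],"delta_pos":[28.9,0.8,0.2],"grip":40},{"rotation":[0,0,-0.027],"delta_pos":[28.8,1.6,0.2],"grip":40},{"rotation":[0,0,-0.027],"delta_pos":[28.8,2.3,0.2],"grip":40},{"rotation":[0,0,-0.027],"delta_pos":[28.7,3.1,0.2],"grip":40},{"rotation":[0,0,-0.027],"delta_pos":[28.6,3.9,0.2],"grip":40}]'
python3 -m crank '[{"rotation":[0,0,-0.027],"delta_pos":[28.5,4.7,0.2],"grip":40},{"rotation":[0,0,-0.027],"delta_pos":[28.4,5.4,0.2],"grip":40},{"rotation":[0,0,-0.027],"delta_pos":[28.2,6.2,0.2],"grip":40},{"rotation":[0,0,-0.027],"delta_pos":[28,7,0.2],"grip":40},{"rotation":[0,0,-0.027],"delta_pos":[27.8,7.7,0.2],"grip":40}]'
python3 -m crank '[{"rotation":[0,0,0],"delta_pos":[0,0,0],"grip":40},{"rotation":[0,0,0],"delta_pos":[0,0,0],"grip":40},{"rotation":[0,0,0],"delta_pos":[0,0,0],"grip":40}]'
python3 - <<'E'
from plant import r
from h import *
s=r.observe();print(s['ee_pos'])
W=r.read_camera('wrist');S=r.read_camera('side')
A=np.hstack([W[:,100:460],cv2.resize(S[60:270,180:380],None,fx=2,fy=2)]);cv2.imwrite('pics/w2.png',A);cv2.imwrite('pics/w2raw.png',W);cv2.imwrite('pics/s2raw.png',S)
E
```

```text
clock: 4.48
ee_pos: [0.4931, -0.0106, 0.2487]
tool_rot: [[0.219, 0.976, -0.002], [0.976, -0.219, 0.0], [-0.0, -0.002, -1.0]]
wrist_force: [0.9, 0.2, -1.0]
grip_width: 0.0492
clock: 4.9
ee_pos: [0.5473, 0.1232, 0.2475]
tool_rot: [[0.086, 0.996, -0.003], [0.996, -0.086, -0.001], [-0.001, -0.002, -1.0]]
wrist_force: [0.8, -0.5, -1.1]
grip_width: 0.0494
clock: 5.15
ee_pos: [0.5471, 0.1216, 0.248]
tool_rot: [[0.087, 0.996, -0.002], [0.996, -0.087, -0.001], [-0.001, -0.002, -1.0]]
wrist_force: [-0.1, 0.0, -1.2]
grip_width: 0.0497
[0.547091   0.12155176 0.24796881]
```

View pics/w2.png

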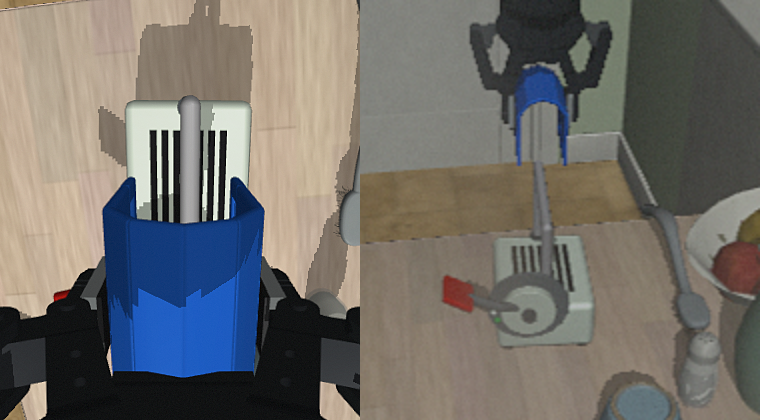

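The wrist view shows the rail vertical at column about 290 (crop 190) with the saddle's gap centred near it. The side view shows the saddle straddling above the rail. I cast the rail to check the lateral offset.

```bash
python3 - <<'E'
from plant import r
from h import *
np.set_printoptions(precision=4,suppress=True)
s=r.observe();P=r.camera_params('wrist');W=cv2.imread('pics/w2raw.png');R=np.array(s['tool_rot']);p=np.array(s['ee_pos'])
g=cv2.cvtColor(W,cv2.COLOR_BGR2HSV).astype(int)
for v in(125,215): print(W[v,270:312:2].tolist() if v==125 else '')
print('P',{k:P[k] for k in('fx','cx','cy')})
# rail in tool frame
for v in(115,150,190): print('rail',(plane(P,[(290,v)],.165)-p)@R)
# saddle outer corners (legs end) z=+17 above centre, and gap
zc=p[2]+.0147
for a in((203,205),(365,205)): print('sad',(plane(P,[a],zc+.017)-p)@R)
for a in((220,200),(350,200)): print('feetinner?',(plane(P,[a],zc-.03)-p)@R)
E
```

```text
[[215, 227, 220], [214, 227, 218], [215, 227, 219], [215, 227, 220], [218, 230, 223], [114, 123, 118], [123, 122, 122], [147, 148, 147], [163, 162, 163], [168, 169, 170], [171, 172, 173], [173, 172, 172], [159, 161, 161], [146, 146, 148], [126, 126, 125], [107, 115, 109], [147, 159, 150], [145, 156, 150], [145, 158, 150], [146, 158, 150], [140, 151, 144]]

P {'fx': 374.6201305322287, 'cx': 282.6912571759371, 'cy': 210.76085261220265}
rail [[0.0632 0.0038 0.0838]]
rail [[0.0427 0.0038 0.0838]]
rail [[0.0181 0.004  0.0838]]
sad [[ 0.0378 -0.025  -0.0317]]
sad [[ 0.0378  0.0246 -0.0317]]
feetinner? [[ 0.0282 -0.0278  0.0153]]
feetinner? [[0.0282 0.0286 0.0153]]
```

```bash

python3 -m crank '[{"rotation":[0,0,0],"delta_pos":[0,3.5,20],"grip":40},{"rotation":[0,0,0],"delta_pos":[0,0,20],"grip":40},{"rotation":[0,0,0],"delta_pos":[0,0,15],"grip":40},{"rotation":[0,0,0],"delta_pos":[0,0,15],"grip":40},{"rotation":[0,0,0],"delta_pos":[0,0,0],"grip":40}]'
python3 -m crank '[{"rotation":[0,0,0],"delta_pos":[0,0,15],"grip":40},{"rotation":[0,0,0],"delta_pos":[0,0,15],"grip":40},{"rotation":[0,0,0],"delta_pos":[0,0,12],"grip":40},{"rotation":[0,0,0],"delta_pos":[0,0,4],"grip":40},{"rotation":[0,0,0],"delta_pos":[0,0,0],"grip":40}]'
python3 -m crank '[{"rotation":[0,0,0],"delta_pos":[0,0,2],"grip":40},{"rotation":[0,0,0],"delta_pos":[0,0,1],"grip":40},{"rotation":[0,0,0],"delta_pos":[0,0,0],"grip":40}]'
```

```text
clock: 5.67
ee_pos: [0.5497, 0.1203, 0.1767]
tool_rot: [[0.088, 0.996, -0.004], [0.996, -0.088, -0.001], [-0.001, -0.004, -1.0]]
wrist_force: [-0.9, 0.8, -2.6]
grip_width: 0.0495
clock: 6.08
ee_pos: [0.5509, 0.121, 0.1332]
tool_rot: [[0.088, 0.996, -0.001], [0.996, -0.088, -0.0], [-0.0, -0.001, -1.0]]
wrist_force: [0.1, 0.7, -1.9]
grip_width: 0.05
clock: 6.33
ee_pos: [0.5516, 0.1215, 0.1309]
tool_rot: [[0.087, 0.996, 0.001], [0.996, -0.087, 0.0], [0.0, 0.001, -1.0]]
wrist_force: [-0.9, 0.9, -0.6]
grip_width: 0.05
```

```bash
Z='{"rotation":[0,0,0],"delta_pos":[0,0,0],"grip":40}'
python3 -m crank '[{"rotation":[0,0,0],"delta_pos":[0,0,2],"grip":40},{"rotation":[0,0,0],"delta_pos":[0,0,2],"grip":40},{"rotation":[0,0,0],"delta_pos":[0,0,0],"grip":40}]' | grep -E 'ee|force'
python3 -m crank '[{"rotation":[0,0,0],"delta_pos":[0,0,1.5],"grip":40},{"rotation":[0,0,0],"delta_pos":[0,0,0],"grip":40}]'| grep -E 'ee|force'
python3 -m crank '[{"rotation":[0,0,0],"delta_pos":[0,0,1],"grip":40},{"rotation":[0,0,0],"delta_pos":[0,0,0],"grip":40}]'| grep -E 'ee|force'
python3 -m crank '[{"rotation":[0,0,0],"delta_pos":[0,0,1],"grip":40},{"rotation":[0,0,0],"delta_pos":[0,0,0],"grip":40}]'| grep -E 'ee|force'
```

```text
ee_pos: [0.5512, 0.1215, 0.126]
wrist_force: [0.3, 0.2, -1.3]
ee_pos: [0.5512, 0.1215, 0.1245]
wrist_force: [-0.1, -0.2, 0.2]
ee_pos: [0.5512, 0.1216, 0.1237]
wrist_force: [0.1, 0.1, -0.7]
ee_pos: [0.5514, 0.1216, 0.1234]
wrist_force: [-3.4, -0.2, 8.5]
```

Contact came where expected: 8.5 N at TCP z 0.1234. I release gradually, then retreat upwards.

```bash

python3 -m crank '[{"rotation":[0,0,0],"delta_pos":[0,0,0],"grip":51},{"rotation":[0,0,0],"delta_pos":[0,0,0],"grip":52},{"rotation":[0,0,0],"delta_pos":[0,0,0],"grip":54},{"rotation":[0,0,0],"delta_pos":[0,0,0],"grip":57},{"rotation":[0,0,0],"delta_pos":[0,0,0],"grip":60}]'
python3 -m crank '[{"rotation":[0,0,0],"delta_pos":[0,0,0],"grip":70},{"rotation":[0,0,0],"delta_pos":[0,0,0],"grip":80},{"rotation":[0,0,0],"delta_pos":[0,0,0],"grip":85},{"rotation":[0,0,0],"delta_pos":[0,0,0],"grip":85},{"rotation":[0,0,0],"delta_pos":[0,0,0],"grip":85}]'
python3 - <<'E'
from plant import r
from h import *
W=r.read_camera('wrist');S=r.read_camera('side')
A=np.hstack([W[:,100:460],cv2.resize(S[60:270,180:380],None,fx=2,fy=2)]);cv2.imwrite('pics/w3.png',A)
E
```

```text
clock: 7.5
ee_pos: [0.5513, 0.1216, 0.1228]
tool_rot: [[0.087, 0.996, -0.0], [0.996, -0.087, -0.0], [-0.0, -0.0, -1.0]]
wrist_force: [0.8, 0.4, 0.1]
grip_width: 0.06
clock: 7.92
ee_pos: [0.5513, 0.1216, 0.1228]
tool_rot: [[0.087, 0.996, 0.0], [0.996, -0.087, 0.0], [0.0, 0.0, -1.0]]
wrist_force: [-0.2, 0.0, 0.4]
grip_width: 0.0851
```

View pics/w3.png

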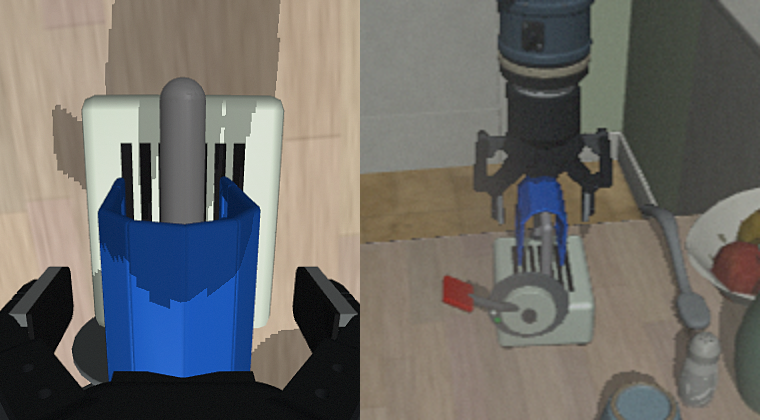

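The wrist view shows the saddle astride the rail with both jaws clear of it, and the side view agrees. I retreat upwards and plan the move to the lever, turning the jaws to lie along drier y.

```bash

python3 -m crank '[{"rotation":[0,0,0],"delta_pos":[0,0,-15],"grip":85},{"rotation":[0,0,0],"delta_pos":[0,0,-35],"grip":85},{"rotation":[0,0,0],"delta_pos":[0,0,-40],"grip":85},{"rotation":[0,0,0],"delta_pos":[0,0,-40],"grip":85},{"rotation":[0,0,0],"delta_pos":[0,0,-15],"grip":85}]'
python3 -m crank '[{"rotation":[0,0,0],"delta_pos":[0,0,0],"grip":85},{"rotation":[0,0,0],"delta_pos":[0,0,0],"grip":85}]'
python3 - <<'E'
from plant import r
from h import *
print(r.observe()['q'])
rows(r.observe(),[.441,.0335,.24],85,15)
E
```

```text
clock: 8.43
ee_pos: [0.5523, 0.1218, 0.2732]
tool_rot: [[0.087, 0.996, 0.006], [0.996, -0.087, 0.001], [0.002, 0.006, -1.0]]
wrist_force: [1.8, -0.3, 0.4]
grip_width: 0.0848
clock: 8.6
ee_pos: [0.5518, 0.1217, 0.2685]
tool_rot: [[0.087, 0.996, 0.002], [0.996, -0.087, 0.0], [0.001, 0.002, -1.0]]
wrist_force: [0.4, 0.1, -1.0]
grip_width: 0.0851
[1.24361650e+01 2.00191255e+01 1.38457770e+01 8.37264026e+01
 1.86382073e-03 1.07433226e+02]
rows 15 rz/row -0.1047 dyaw 90.0
0 [-6.5 -6.8  1.9]
1 [-5.7 -7.5  1.9]
2 [-4.9 -8.   1.9]
3 [-4.1 -8.5  1.9]
4 [-3.2 -8.9  1.9]
5 [-2.2 -9.2  1.9]
6 [-1.2 -9.4  1.9]
7 [-0.3 -9.4  1.9]
8 [ 0.7 -9.4  1.9]
9 [ 1.7 -9.3  1.9]
10 [ 2.7 -9.1  1.9]
11 [ 3.6 -8.7  1.9]
12 [ 4.5 -8.3  1.9]
13 [ 5.3 -7.8  1.9]
14 [ 6.1 -7.2  1.9]
```

```bash

python3 -m crank '[{"rotation":[0,0,-0.1047],"delta_pos":[-6.5,-6.8,1.9],"grip":0},{"rotation":[0,0,-0.1047],"delta_pos":[-5.7,-7.5,1.9],"grip":0},{"rotation":[0,0,-0.1047],"delta_pos":[-4.9,-8,1.9],"grip":0},{"rotation":[0,0,-0.1047],"delta_pos":[-4.1,-8.5,1.9],"grip":0},{"rotation":[0,0,-0.1047],"delta_pos":[-3.2,-8.9,1.9],"grip":0}]' >/dev/null
python3 -m crank '[{"rotation":[0,0,-0.1047],"delta_pos":[-2.2,-9.2,1.9],"grip":0},{"rotation":[0,0,-0.1047],"delta_pos":[-1.2,-9.4,1.9],"grip":0},{"rotation":[0,0,-0.1047],"delta_pos":[-0.3,-9.4,1.9],"grip":0},{"rotation":[0,0,-0.1047],"delta_pos":[0.7,-9.4,1.9],"grip":0},{"rotation":[0,0,-0.1047],"delta_pos":[1.7,-9.3,1.9],"grip":0}]' >/dev/null
python3 -m crank '[{"rotation":[0,0,-0.1047],"delta_pos":[2.7,-9.1,1.9],"grip":0},{"rotation":[0,0,-0.1047],"delta_pos":[3.6,-8.7,1.9],"grip":0},{"rotation":[0,0,-0.1047],"delta_pos":[4.5,-8.3,1.9],"grip":0},{"rotation":[0,0,-0.1047],"delta_pos":[5.3,-7.8,1.9],"grip":0},{"rotation":[0,0,-0.1047],"delta_pos":[6.1,-7.2,1.9],"grip":0}]' >/dev/null
python3 -m crank '[{"rotation":[0,0,0],"delta_pos":[0,0,0],"grip":0},{"rotation":[0,0,0],"delta_pos":[0,0,0],"grip":0},{"rotation":[0,0,0],"delta_pos":[0,0,0],"grip":0}]'
python3 - <<'E'
from plant import r
from h import *
np.set_printoptions(precision=4,suppress=True)
s=r.observe();P=r.camera_params('wrist')
W=r.read_camera('wrist');S=r.read_camera('side')
m=mask(W,(0,150,60),(8,255,255))|mask(W,(172,150,60),(180,255,255))
q=blob(m,(280,210),400);b=cv2.minAreaRect(q);print(b,len(q))
w=plane(P,cv2.boxPoints(b),.117);print(w,w.mean(0),plane(P,[q.mean(0)],.117))
A=np.hstack([W[:,60:500],cv2.resize(S[60:270,190:370],None,fx=2,fy=2)]);cv2.imwrite('pics/w4.png',A)
E
```

```text
clock: 10.1
ee_pos: [0.4407, 0.0335, 0.2389]
tool_rot: [[-0.996, 0.091, -0.001], [0.091, 0.996, 0.0], [0.001, -0.0, -1.0]]
wrist_force: [-0.4, -0.4, -0.2]
grip_width: 0.0
((285.0, 213.0), (34.0, 54.0), 90.0) 1818
[[0.433  0.0164 0.117 ]
 [0.4366 0.0553 0.117 ]
 [0.4623 0.0534 0.117 ]
 [0.4587 0.0136 0.117 ]] [0.4476 0.0347 0.117 ] [[0.4471 0.0348 0.117 ]]
```

View pics/w4.png

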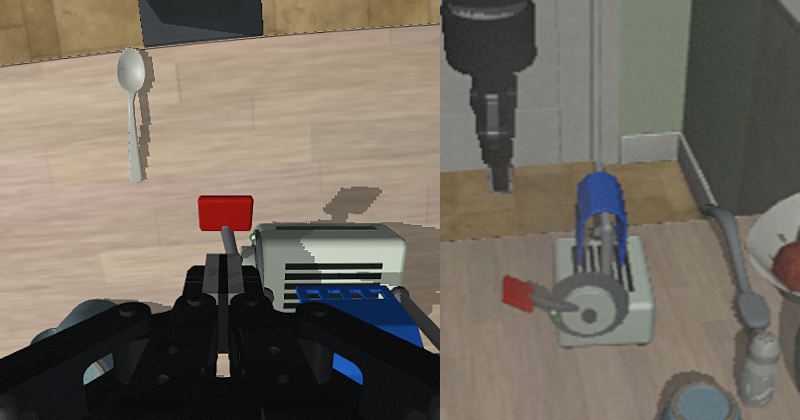

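The pad is at about (285,213) in the wrist image, cast to (0.447, 0.035), which matches the top view. The saddle hangs with nothing touching it. Next I descend and press along the pad's arc.

```bash

python3 -m crank '[{"rotation":[0,0,0],"delta_pos":[-5,1,30],"grip":0},{"rotation":[0,0,0],"delta_pos":[0,0,35],"grip":0},{"rotation":[0,0,0],"delta_pos":[0,0,30],"grip":0},{"rotation":[0,0,0],"delta_pos":[0,0,13],"grip":0},{"rotation":[0,0,0],"delta_pos":[0,0,0],"grip":0}]'
python3 -m crank '[{"rotation":[0,0,0],"delta_pos":[0,0,6],"grip":0},{"rotation":[0,0,0],"delta_pos":[2,0,6],"grip":0},{"rotation":[0,0,0],"delta_pos":[2,0,6],"grip":0},{"rotation":[0,0,0],"delta_pos":[2,0,6],"grip":0},{"rotation":[0,0,0],"delta_pos":[0,0,0],"grip":0}]'
python3 -m crank '[{"rotation":[0,0,0],"delta_pos":[2,0,6],"grip":0},{"rotation":[0,0,0],"delta_pos":[2,0,6],"grip":0},{"rotation":[0,0,0],"delta_pos":[1,0,6],"grip":0},{"rotation":[0,0,0],"delta_pos":[1,0,6],"grip":0},{"rotation":[0,0,0],"delta_pos":[0,0,0],"grip":0}]'
```

```text
clock: 10.62
ee_pos: [0.444, 0.0339, 0.1284]
tool_rot: [[-0.996, 0.089, -0.005], [0.089, 0.996, -0.0], [0.005, -0.001, -1.0]]
wrist_force: [-0.2, -0.8, -0.4]
grip_width: 0.0002
clock: 11.03
ee_pos: [0.4395, 0.0345, 0.1069]
tool_rot: [[-0.996, 0.088, 0.0], [0.088, 0.996, 0.0], [-0.0, 0.0, -1.0]]
wrist_force: [2.0, 1.7, 2.1]
grip_width: 0.0
clock: 11.45
ee_pos: [0.4336, 0.035, 0.0827]
tool_rot: [[-0.996, 0.087, -0.0], [0.087, 0.996, 0.0], [0.0, 0.0, -1.0]]
wrist_force: [0.5, 0.8, 3.5]
grip_width: 0.0001
```

```bash

python3 -m crank '[{"rotation":[0,0,0],"delta_pos":[0,0,6],"grip":0},{"rotation":[0,0,0],"delta_pos":[0,0,6],"grip":0},{"rotation":[0,0,0],"delta_pos":[0,0,6],"grip":0},{"rotation":[0,0,0],"delta_pos":[-1,0,6],"grip":0},{"rotation":[0,0,0],"delta_pos":[0,0,0],"grip":0}]'
python3 -m crank '[{"rotation":[0,0,0],"delta_pos":[-1,0,5],"grip":0},{"rotation":[0,0,0],"delta_pos":[-1,0,5],"grip":0},{"rotation":[0,0,0],"delta_pos":[-1,0,4],"grip":0},{"rotation":[0,0,0],"delta_pos":[0,0,0],"grip":0},{"rotation":[0,0,0],"delta_pos":[0,0,0],"grip":0}]'
python3 - <<'E'
from plant import r
from h import *
P=r.camera_params('side')
W=r.read_camera('wrist');S=r.read_camera('side');cv2.imwrite('pics/s5raw.png',S)
A=np.hstack([W[:,60:500],cv2.resize(S[140:245,200:290],None,fx=4,fy=4)]);cv2.imwrite('pics/w5.png',A)
E
```

```text
clock: 11.87
ee_pos: [0.4344, 0.0349, 0.0587]
tool_rot: [[-0.996, 0.087, -0.001], [0.087, 0.996, 0.0], [0.001, 0.0, -1.0]]
wrist_force: [-3.5, 2.1, 5.9]
grip_width: 0.0003
clock: 12.28
ee_pos: [0.4376, 0.0346, 0.0455]
tool_rot: [[-0.996, 0.087, -0.0], [0.087, 0.996, 0.0], [0.0, 0.0, -1.0]]
wrist_force: [-3.7, 1.5, 3.5]
grip_width: -0.0001
```

View pics/w5.png

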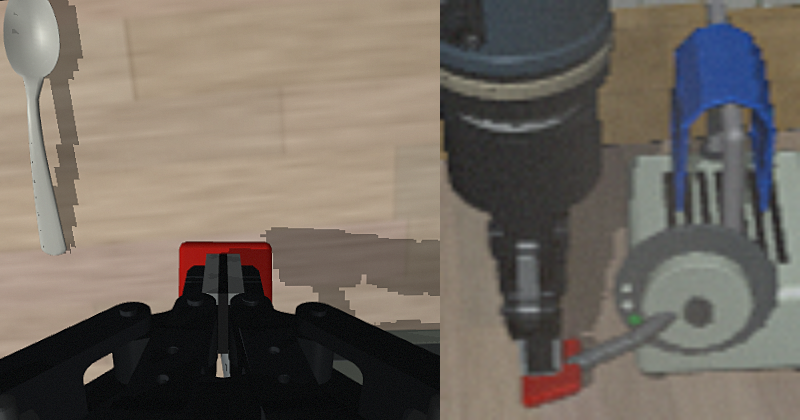

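The view shows the lever well down with the fingertips on the pad. The force fell from 5.9 to 3.5 N, so it is just past the third hump. I press on in small steps to the notch.

```bash

python3 -m crank '[{"rotation":[0,0,0],"delta_pos":[0,0,1.5],"grip":0},{"rotation":[0,0,0],"delta_pos":[0,0,0],"grip":0},{"rotation":[0,0,0],"delta_pos":[0,0,0],"grip":0}]'| grep -E 'ee|force'
python3 -m crank '[{"rotation":[0,0,0],"delta_pos":[0,0,1.5],"grip":0},{"rotation":[0,0,0],"delta_pos":[0,0,0],"grip":0},{"rotation":[0,0,0],"delta_pos":[0,0,0],"grip":0}]'| grep -E 'ee|force'
python3 -m crank '[{"rotation":[0,0,0],"delta_pos":[0,0,1],"grip":0},{"rotation":[0,0,0],"delta_pos":[0,0,0],"grip":0},{"rotation":[0,0,0],"delta_pos":[0,0,0],"grip":0}]'| grep -E 'ee|force'
python3 - <<'E'
from plant import r
from h import *
S=r.read_camera('side');P=r.camera_params('side')
for n in ('side0','s5raw'):
    pass
cv2.imwrite('pics/s6.png',cv2.resize(S[180:250,200:300],None,fx=8,fy=8,interpolation=cv2.INTER_CUBIC))
# predicted pixels of arm axis points for angles, for comparison
R=cv2.Rodrigues(np.array(P['rvec']))[0];K=np.array([[P['fx'],0,P['cx']],[0,P['fy'],P['cy']],[0,0,1]])
ex=np.array([.996,-.087,0]);pad=np.array([.447,.0348,.117]);piv=pad+.0708*ex;piv[2]=.07
for th in(.7,.85,1.0,1.06):
    out=[]
    for yo in(-.02,.02):
      for l in(.068,.102):
        # upper face corner: mid at 85 with angle .586-th, face slope .53-th
        f=.586-th;sl=.53-th
        X=piv+.085*(-np.cos(f)*ex+np.array([0,0,np.sin(f)]))+(l-.085)*(-np.cos(sl)*ex+np.array([0,0,np.sin(sl)]))+yo*np.array([.087,.996,0])
        u=cv2.projectPoints(X.reshape(1,3),np.array(P['rvec']),np.array(P['tvec']),K,np.array([P['k1'],0,0,0.]))[0].ravel();out.append(np.round((u-[200,180])*8).astype(int).tolist())
    print(th,out)
E
```

```text
ee_pos: [0.438, 0.0346, 0.0441]
wrist_force: [-0.8, 2.2, 2.5]
ee_pos: [0.4384, 0.0346, 0.0426]
wrist_force: [1.0, 1.6, 3.9]
ee_pos: [0.4386, 0.0345, 0.0417]
wrist_force: [1.7, 2.0, 5.6]
0.7 [[239, 409], [111, 431], [239, 309], [115, 331]]
0.85 [[248, 437], [127, 473], [247, 337], [130, 372]]
1.0 [[262, 463], [151, 511], [261, 363], [153, 410]]
1.06 [[270, 473], [163, 525], [268, 373], [164, 424]]
```

View pics/s6.png

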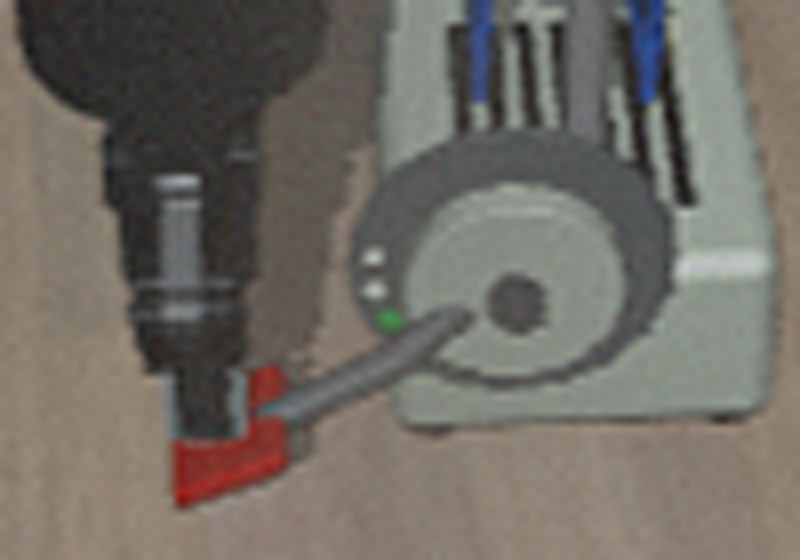

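```bash

python3 - <<'E'
from plant import r
from h import *
P=r.camera_params('side');K=np.array([[P['fx'],0,P['cx']],[0,P['fy'],P['cy']],[0,0,1]])
ex=np.array([.996,-.087,0]);pad=np.array([.447,.0348,.117]);piv=pad+.0708*ex;piv[2]=.07
for th in(0,.7,.85,.9,.95,1.0,1.06):
    a=.53-th;d=-np.cos(a)*ex+np.array([0,0,np.sin(a)])
    X=np.array([piv+l*d for l in(.02,.068)])
    u=cv2.projectPoints(X,np.array(P['rvec']),np.array(P['tvec']),K,np.array([P['k1'],0,0,0.]))[0][:,0];v=u[1]-u[0]
    print(th,np.round((u-[200,180])*8).tolist(),'slope deg',np.degrees(np.arctan2(v[1],-v[0])).round(1))
print('seen',np.degrees(np.arctan2(410-318,460-280)))
# measured on saved picture: grey arm pixels
I=cv2.imread('pics/s6.png');
for n,x in(('a',x) for x in range(310,411,20)):
    c=cv2.cvtColor(I,cv2.COLOR_BGR2GRAY)[300:430,x].astype(int);print(x,c[::6].tolist())
E
python3 -m crank '[{"rotation":[0,0,0],"delta_pos":[0,0,0.7],"grip":0},{"rotation":[0,0,0],"delta_pos":[0,0,0],"grip":0},{"rotation":[0,0,0],"delta_pos":[0,0,0],"grip":0}]'| grep -E 'ee|force'
```

```text
0 [[428.0, 301.0], [266.0, 236.0]] slope deg -21.6
0.7 [[420.0, 340.0], [243.0, 371.0]] slope deg 9.9
0.85 [[423.0, 348.0], [254.0, 398.0]] slope deg 16.5
0.9 [[424.0, 351.0], [259.0, 407.0]] slope deg 18.8
0.95 [[426.0, 353.0], [264.0, 416.0]] slope deg 21.0
1.0 [[428.0, 356.0], [270.0, 424.0]] slope deg 23.3
1.06 [[430.0, 359.0], [278.0, 433.0]] slope deg 26.1
seen 27.072080237992765
310 [90, 89, 88, 88, 89, 92, 88, 96, 114, 111, 94, 97, 117, 93, 85, 95, 108, 117, 103, 82, 77, 83]
330 [123, 122, 124, 124, 122, 127, 126, 124, 124, 126, 129, 113, 89, 93, 105, 112, 108, 89, 82, 101, 130, 131]
350 [109, 118, 123, 123, 123, 123, 123, 124, 124, 119, 99, 89, 102, 114, 111, 97, 90, 100, 121, 132, 125, 126]
370 [100, 85, 84, 88, 92, 102, 117, 122, 111, 99, 96, 107, 117, 105, 92, 91, 102, 123, 127, 122, 122, 126]
390 [81, 84, 102, 113, 103, 88, 79, 84, 96, 102, 116, 114, 94, 86, 93, 109, 118, 111, 114, 121, 124, 126]
410 [134, 125, 124, 112, 87, 89, 101, 111, 112, 105, 96, 89, 93, 127, 137, 135, 134, 130, 132, 134, 125, 92]
ee_pos: [0.4387, 0.0345, 0.0411]
wrist_force: [0.8, 0.9, 6.6]
```

TCP z is 0.0411 against 0.0414 predicted for 1.0 rad. The force is 6.6 N and the arm slope agrees. I do a last hold and a scene check.

```bash

python3 -m crank '[{"rotation":[0,0,0],"delta_pos":[0,0,0],"grip":0},{"rotation":[0,0,0],"delta_pos":[0,0,0],"grip":0},{"rotation":[0,0,0],"delta_pos":[0,0,0],"grip":0},{"rotation":[0,0,0],"delta_pos":[0,0,0],"grip":0},{"rotation":[0,0,0],"delta_pos":[0,0,0],"grip":0}]'
python3 - <<'E'
from plant import r
from h import *
T=r.read_camera('top');S=r.read_camera('side')
cv2.imwrite('pics/f.png',np.hstack([cv2.resize(T[120:340,130:370],None,fx=1.6,fy=1.6)[:352],cv2.resize(S[130:350,150:400],None,fx=1.6,fy=1.6)[:352]]))
E
```

```text
clock: 13.85
ee_pos: [0.4387, 0.0345, 0.0411]
tool_rot: [[-0.996, 0.087, 0.002], [0.087, 0.996, -0.0], [-0.002, 0.0, -1.0]]
wrist_force: [1.4, 1.9, 6.5]
grip_width: -0.0001
```

View pics/f.png

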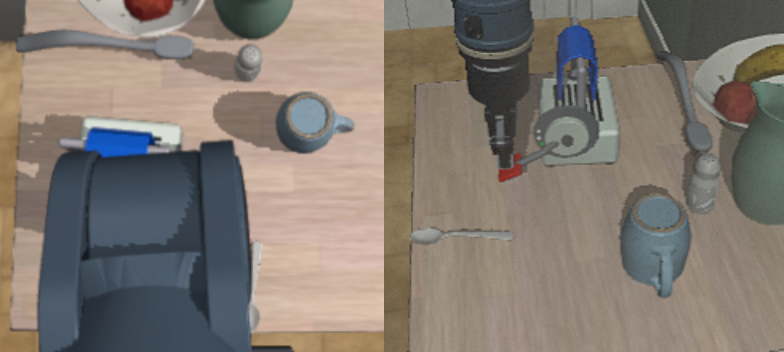

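The final views show the saddle at about (575,45) hanging upright with the gripper clear of it. The lever is held down at about (510,170), and the mug, mill, brush and spoon are where they were.

```bash
python3 -c "
from plant import r
print(r.sign_off())"
```

```text
the job is handed in; nothing more can be done
None
```

The blue saddle is hanging astride the rail, and I handed the job in with the gripper still holding the red lever at the third notch, about 14 s on the clock.

- **Saddle:** I gripped it across its legs and lowered it until the rail took it, with 8.5 N upward at the expected height. I then opened the fingers gradually and retreated upwards. The last side view shows it hanging upright and clear of the gripper.
- **Lever:** Only after that did I press the pad down along its arc. The force dropped from 5.9 N to about 2.5 N, which fits passing the third hump, then rose to a steady 6.5 N. The fingertips ended at 41.1 mm, against 41.4 mm predicted for the third notch (1.0 rad), with no force jump from the hard stop.
- **Disagreement:** The arm's slope in the side picture read about 27° against 23° predicted for the third notch. The view at rest was too steep by a similar ratio (25° against 22°), so I trusted the height and force. The pad's corners in that picture were too unclear to settle it.
- **Bystanders:** The mug, salt mill, brush and teaspoon look unmoved in the last pictures. In the top view the arm hid most of the spoon, but the side view shows it whole.

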